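Set the cutlery box home in the tray corner

ROBOT

A 6-joint arm with a two-finger parallel gripper is mounted at the origin on the work surface. World frame = base frame: x ahead of the robot, y to its left, z up, the work surface at z = 0. Lengths are in m, angles in degrees, forces in N, time in s.
With the tool pointing down it reaches from about 0.3 to 1 m from the base axis. Payload 5.1 kg.
Tool frame: the origin (TCP) lies midway between the tips of the shut fingers; the grasp point (between the pads) lies 19 mm behind it; z points along the fingers, y is the direction in which the jaws open and shut (so a half turn about z gives the same grasp; the last joint's range is limited). The gripper opens to 95 mm and grips with 3 to 60 N. Pads are 20 mm wide; open, the fingers measure 119 mm over their backs; the gripper's body (75 mm by 180 mm) begins 59 mm behind the grasp point.
Start: joints at [-73.144, 7.093, 94.555, -0, 78.352, -4.733], TCP at [0.239, -0.604, 0.179] pointing down, gripper open.
Joint ranges: [-149.61, 149.61], [-58.7, 133.49], [1.44, 155.28], [-77.14, 257.14], [18.33, 153.61], [-166.67, 166.67]. Speed limits (degrees/s): [147.25, 147.25, 180, 180, 180, 180].

INTERFACE

Orientations are given as a 3x3 rotation matrix whose columns are the frame's x, y, z axes.
In Python, from plant import env, viewer gives the robot as it stands.
- The arm moves only by the tool step_arm, never from a script. Its argument "commands" is a list of rows, each a list of 7 numbers: the turn, a rotation vector about the tool's x, y, z in rad, then the shift along the tool's x, y, z in m, then the finger opening in m, from 0 to 0.0951. A call has 1 to 5 rows; each row shifts and turns the pose as measured when the row begins, along the tool's axes as they then stand; what a row does not reach is not made up. A row lasts 1/12 s, in which the tool goes at most 41.7 mm and 7.16 degrees, less where a joint would pass 70% of its speed; a pose out of reach is approached as far as the arm can. A call with a gripper value outside its range is refused whole. The fingers move at their own pace and stop on an object; "force" is the grip in N (left out, the last holds). Time passes only in rows, so rows that do not move let the fingers close. It gives the time, the measured TCP pose, the force and the opening at its end, in the units of the state.
- env.get_obs(): the state, without advancing time (a new reading comes with each control period).
- viewer.capture(name): name is "scene" or "top"; returns a dict with "img" (420x560x3 uint8, red, green, blue), "fx", "fy", "cx", "cy" (pixels), "R" (3x3) and "t" (3): a world point X has camera coordinates R X + t. Camera axes: x right, y down, z forward; pixel columns grow to the right and rows downward; lengths in m; the calibration is good to about 2 mm. A picture is of the moment at which its call begins. There is no depth.
- env.sign_off(): hands the job in, once; it reports no verdict.
The state is a dict: "time_s": time; "joint_pos": joint angles; "qvel": joint speeds; "joint_efforts": joint torques, N m; "eef_pos": TCP position; "eef_rot": TCP orientation; "contact_force": force on the tool from outside, world axes, zero at the start; "moment": the same for the moment, N m; "finger_gap": opening from 0.0 (shut) to 1.0 (fully open).
Only numpy, scipy, OpenCV 4.12 (cv2) and the standard library are available. Lean on these libraries where they do the work, as an engineer would, in place of code of your own. Each camera call takes 0.05 s, during which the arm holds its last target. There are 200 camera calls.

TASK

Draw the long wooden cutlery box out from under the plate riser by its end and let go of it on the table; then take it again across its middle, carry it level to the tray and set it down there with its long side facing the far rail. Let go, then push it home into the corner, with its long side flush along the far rail and its end flush against the left rail, and leave the spice pot, the glass and the small square box where they are.

Things in the scene. Friction and masses are not known exactly. Their poses are not given: they have to be found in the camera images.
- cutlery_box: the cutlery box: closed oblong box of pale wood, 170 mm long (its x) x 60 wide (its y) x 40 tall (z), flat lid that does not come off, 0.28 to 0.52 kg, both ends alike. Origin: centre of its underside. Starts on the bare table under the riser, nearly along the riser's x axis, one end sticking out 55 to 67 mm towards the robot.
- riser: low wooden plate riser, fixed: a roof 170 mm deep, 240 wide on two side walls, open at front and back; roof underside 58 mm, top 70 mm above the table; plates stacked on it to 115 mm above the table, from 42 mm behind the front edge. Origin: on the table under the middle of the roof's front edge. x points from the open front inward (away from the robot), y left, z up.
- tray: tray, fixed: wooden board 12 mm thick with dark steel rails, 25 mm tall above the board, on its far and left sides, meeting in the far left corner; near and right sides open. Origin: at table height on the far rail's inner face, 125 mm right of the corner. x points away from the robot, y left, z up. The board spans x -200 to 0 mm (far rail), y -140 to +125 mm (left rail).
- tray_corner (a point): the inside corner of the two rails, on the board's top face (12 mm above the table); axes as the tray's. With the box home, long side on the far rail and an end on the left rail, its centre is 30 mm short of the far rail and 85 mm right of the left rail: x = -30, y = +40 mm in the tray's frame.
- spice_pot: small round blue spice pot with a peaked lid and white knob, 58 mm across, 70 mm tall; origin centre of its underside (leave alone)
- tumbler: clear drinking glass, 58 mm across, 85 mm tall; origin centre of its underside (leave alone)
- square_box: small square box of the same wood as the cutlery box, 80 x 80 x 40 mm; not part of the job; origin centre of its underside (leave alone)
Not all that is in view belongs to the job. Leave any red look-alike of the cutlery_box alone.

How it is judged (in metres and radians):
On the way, in this order (a step that is already met when the one before it is completed fails the run):
1. the cutlery box lies on the table, drawn out of the riser (less than 10 mm of it still under the roof), and let go (x of cutlery_box in the frame of riser below -0.075 m and height (world z) of cutlery_box below 0.006 m and angle between cutlery_box's own z axis and vertical below 0.04 rad and contact force between the fingers and cutlery_box below 0.2 N and linear speed of cutlery_box below 0.01 m/s and angular speed of cutlery_box below 0.05 rad/s), for 0.2 s.
2. the box is held across its middle (within 45 mm of its centre) and lifted more than 25 mm off the table (height (world z) of cutlery_box above 0.025 m and horizontal distance between the grasp point and cutlery_box below 0.045 m and contact force between the fingers and cutlery_box above 1 N), for 0.1 s.
3. the box lies flat on the tray board, roughly along the far rail, and let go (height (world z) of cutlery_box between 0.009 and 0.015 m and angle between cutlery_box's own z axis and vertical below 0.04 rad and x of cutlery_box in the frame of tray between -0.2 and 0 m and y of cutlery_box in the frame of tray between -0.14 and 0.125 m and angle between the y axis of cutlery_box and the x axis of tray, either way round below 0.6 rad and contact force between the fingers and cutlery_box below 0.2 N and linear speed of cutlery_box below 0.01 m/s and angular speed of cutlery_box below 0.05 rad/s), for 0.2 s.
At the end, for the whole second after the job is handed in: The cutlery box lies flat on the tray board, its long side along the far rail and its end at the left rail, each within 3.5 mm of touching and square to the rails within 0.025 rad, at rest and let go (height (world z) of cutlery_box between 0.009 and 0.015 m and angle between cutlery_box's own z axis and vertical below 0.04 rad and x of cutlery_box in the frame of tray between -0.0335 and -0.027 m and y of cutlery_box in the frame of tray between 0.0365 and 0.043 m and angle between the y axis of cutlery_box and the x axis of tray, either way round below 0.025 rad and contact force between the fingers and cutlery_box below 0.2 N and linear speed of cutlery_box below 0.01 m/s and angular speed of cutlery_box below 0.05 rad/s).
It fails at once if the cutlery box is tipped more than 0.35 rad from level (angle between cutlery_box's own z axis and vertical above 0.35 rad).
It fails at once if the spice pot, the glass or the square box is moved more than 30 mm (distance of any of spice_pot, tumbler, square_box from where it was at the start of the episode above 0.03 m).
It also fails if it takes over 70 s, if anything falls off the work surface, if the arm or the gripper's body presses on something with over 40 N, if the wrist force passes 120 N, or if a joint passes its speed limit or range.

## Working session

There is one attempt and no reset: what is moved stays moved. The work goes in short steps, Python scripts to look and compute and a tool call to move; the robot and the scene stay as the last step left them, time stands still between calls to the robot, and variables do not carry over. Pictures are saved under pics/ and viewed, about 8 in all and at most 12, crops included, and the job is handed in when it is done.

Besides the shell and the picture viewer there is one more tool, called after "Request:" as name([rows], argument=value, ...), one row to a line, values as JSON. step_arm: Moves the arm, as the interface text tells. Its arguments: {"type":"object","properties":{"commands":{"type":"array","items":{"type":"array","items":{"type":"number"}}},"force":{"type":"number"}},"required":["commands"]}

```bash
mkdir -p pics; ls
cat > h.py <<'E'
import numpy as np, cv2
from plant import env, viewer
def cap(n,save=None):
    c=viewer.capture(n); c={k:(np.array(v) if not isinstance(v,(int,float)) else v) for k,v in c.items()}
    if save: cv2.imwrite('pics/'+save,cv2.cvtColor(c['img'],cv2.COLOR_RGB2BGR))
    return c
def ray(c,u,v,z):
    d=c['R'].T@np.array([(u-c['cx'])/c['fx'],(v-c['cy'])/c['fy'],1.]); o=-c['R'].T@c['t']
    return o+d*(z-o[2])/d[2]
def proj(c,X):
    p=c['R']@np.array(X)+c['t']; return np.array([c['fx']*p[0]/p[2]+c['cx'],c['fy']*p[1]/p[2]+c['cy']])
E
python3 - <<'E'
from h import *
a=cap('top','top0.png'); b=cap('scene','scene0.png')
for c in(a,b): print(-c['R'].T@c['t'],c['R'].tolist(),c['fx'])
o=env.get_obs(); print(o)
E
```

```text
pics
[0.47565888 0.07154961 1.10082759] [[-0.016151375518925648, -0.999518479044791, 0.02649420911887195], [-0.9973327408118887, 0.014218400715834701, -0.07159078981076958], [0.07117961206337445, -0.027579831926098128, -0.9970821509271117]] 520.123412473297
[ 1.08309975 -0.13135317  1.00153132] [[0.31800909303953045, 0.9480683993819952, -0.006043743660756752], [0.8160053860882135, -0.2769458595145314, -0.507381711113815], [-0.48270635651418625, 0.15642027039683531, -0.8617002218810093]] 440.9228583267013
{'time_s': 0.1, 'joint_pos': array([-7.31431696e+01,  7.13073807e+00,  9.46252473e+01, -1.41350135e-03,
        7.83508604e+01, -4.73236468e+00]), 'qvel': array([ 0.06742105,  0.040044  , -0.20588916,  0.054561  , -0.02696454,
        0.10487486]), 'joint_efforts': array([ 3.35137793e-04, -4.18879330e+01, -3.61096430e+01,  7.76060647e-02,
        4.61546041e-02, -5.33592993e-05]), 'eef_pos': array([ 0.23894985, -0.60380007,  0.17750939]), 'eef_rot': array([[ 9.29844086e-01,  3.67953336e-01, -5.63883577e-04],
       [ 3.67953745e-01, -9.29842396e-01,  1.77767634e-03],
       [ 1.29779083e-04, -1.86044490e-03, -9.99998261e-01]]), 'contact_force': array([-0.75989193,  0.02663056,  0.25684416]), 'moment': array([-0.0272582 ,  0.00029229,  0.00782904]), 'finger_gap': 0.9970412073077844}
```

View pics/top0.png

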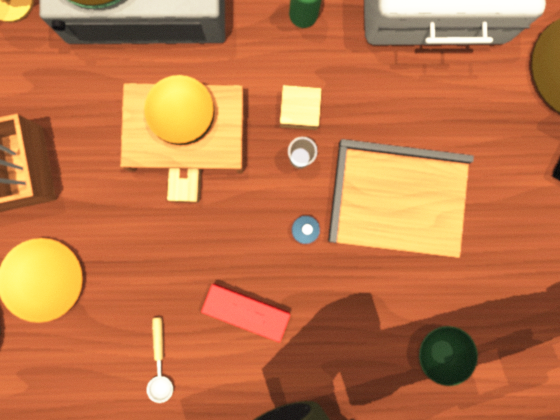

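View pics/scene0.png

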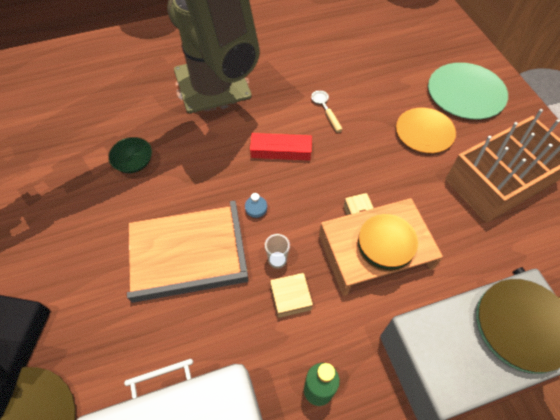

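The top view shows the riser at about (183,127), with a pale box end at (183,185). The tray is at (400,200), the glass at (302,152) and the pot at (306,230). There are three candidates: the pale end under the riser (183,185), the pale square box (300,106) and the red bar (246,312). Only the first is pale wood and under the riser, and I'll confirm it in an enlarged crop.

Run:
```python
from h import *
i=cv2.imread('pics/top0.png')
a=cv2.resize(i[75:215,110:260],None,fx=5,fy=5,interpolation=cv2.INTER_CUBIC)[:, :]
a=cv2.resize(i[80:210,115:250],(400,385),interpolation=cv2.INTER_CUBIC)
b=cv2.resize(i[130:265,325:480],(400,348),interpolation=cv2.INTER_CUBIC)
o=np.zeros((385,800,3),np.uint8);o[:,:400]=a;o[:348,400:]=b
cv2.imwrite('pics/crop0.png',o)
```

```text
(no output)
```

View pics/crop0.png

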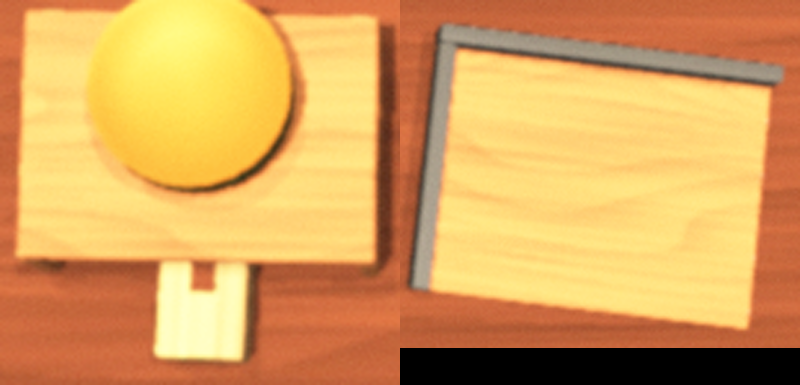

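The crop shows a pale wooden end with a brown mark on its lid sticking out from under the riser front. That is the cutlery box. The tray's rails are on its far and left sides. Next I'll turn the pixels into positions.

Run:
```python
from h import *
c=cap('top'); np.set_printoptions(precision=4,suppress=True)
f=lambda x,y:(x/2.963+115,y/2.9615+80)
g=lambda x,y:((x-400)/2.58+325,y/2.578+130)
P=lambda n,uv,z:print(n,np.round(uv,1),ray(c,*uv,z)[:2])
for n,p in dict(nl=(155,357),nr=(246,360),fl=(160,264),fr=(250,264)).items(): P('box '+n,f(*p),.04)
for n,p in dict(l=(17,258),r=(376,263),bl=(25,10),br=(378,15)).items(): P('riser '+n,f(*p),.07)
for n,p in dict(nl=(411,288),nr=(748,328),fr=(770,86)).items(): P('board '+n,g(*p),.012)
for n,p in dict(farL=(441,25),farR=(784,66),innerR=(782,84),innerc=(455,46),nearLin=(431,290)).items(): P('railtop '+n,g(*p),.037); 
P('innerR lower z12',g(770,86),.012)
P('tum',(302,158),0);P('pot',(306,230),.07);P('sq',(300,103),.04)
i=c['img']; hsv=cv2.cvtColor(i,cv2.COLOR_RGB2HSV); print(hsv[190,180],hsv[105,300],hsv[200,400],hsv[150,130],hsv[250,300], hsv[310,250])
```

```text
box nl [167.3 200.5] [0.5596 0.2756]
box nr [198.  201.6] [0.5567 0.2133]
box fl [169.  169.1] [0.624  0.2721]
box fr [199.4 169.1] [0.6232 0.2103]
riser l [120.7 167.1] [0.625  0.3615]
riser r [241.9 168.8] [0.6186 0.1219]
riser bl [123.4  83.4] [0.7941 0.3571]
riser br [242.6  85.1] [0.7887 0.1188]
board nl [329.3 241.7] [ 0.4707 -0.0561]
board nr [459.9 257.2] [ 0.4337 -0.3308]
board fr [468.4 163.4] [ 0.6323 -0.3573]
railtop farL [340.9 139.7] [ 0.6815 -0.0822]
railtop farR [473.8 155.6] [ 0.6449 -0.3596]
railtop innerR [473.1 162.6] [ 0.6303 -0.3573]
railtop innerc [346.3 147.8] [ 0.6643 -0.0931]
railtop nearLin [337.  242.5] [ 0.4689 -0.0691]
innerR lower z12 [468.4 163.4] [ 0.6323 -0.3573]
tum [302 158] [ 0.65   -0.0032]
pot [306 230] [ 0.4948 -0.0036]
sq [300 103] [0.7589 0.0015]
[ 29  62 255] [ 28  71 255] [ 23 127 255] [ 21 134 255] [  9 176 207] [  4 146 255]
```

Request:
step_arm([
  [0,0,0.106,0.027,-0.029,0,0.095],
  [0,0,0.106,0.024,-0.032,0,0.095],
  [0,0,0.106,0.02,-0.035,0,0.095],
  [0,0,0.106,0.016,-0.037,0,0.095],
  [0,0,0,0.013,-0.038,0,0.095],
], force=25)

```text
time_s: 0.57
eef_pos: [0.3103, -0.4159, 0.1733]
eef_rot: [[0.997, -0.079, -0.004], [-0.079, -0.997, 0.005], [-0.004, -0.005, -1.0]]
contact_force: [1.1, -0.4, 0.5]
finger_gap: 0.998
```

Request:
step_arm([
  [0,0,0,0.013,-0.038,0,0.095],
  [0,0,0,0.013,-0.038,0,0.095],
  [0,0,0,0.013,-0.038,0,0.095],
  [0,0,0,0.013,-0.038,0,0.095],
  [0,0,0,0.013,-0.038,0,0.095],
])

```text
time_s: 0.98
eef_pos: [0.3904, -0.2234, 0.1724]
eef_rot: [[0.996, -0.084, -0.004], [-0.084, -0.996, 0.007], [-0.004, -0.006, -1.0]]
contact_force: [1.2, -0.8, -0.7]
finger_gap: 1.0
```

Request:
step_arm([
  [0,0,0,0.013,-0.038,0,0.095],
  [0,0,0,0.013,-0.038,0,0.095],
  [0,0,0,0.013,-0.038,0,0.095],
  [0,0,0,0.013,-0.038,0,0.095],
  [0,0,0,0.013,-0.038,0,0.095],
])

```text
time_s: 1.4
eef_pos: [0.4711, -0.0312, 0.173]
eef_rot: [[0.996, -0.085, -0.002], [-0.085, -0.996, 0.006], [-0.002, -0.006, -1.0]]
contact_force: [0.0, 0.2, 0.5]
finger_gap: 0.999
```

Request:
step_arm([
  [0,0,-0.02,0.0125,-0.039,0,0.095],
  [0,0,-0.018,0.0125,-0.039,0,0.095],
  [0,0,0,0.0125,-0.039,0,0.095],
  [0,0,0,0.0125,-0.039,0,0.095],
  [0,0,0,0.0125,-0.039,0,0.095],
])

```text
time_s: 1.82
eef_pos: [0.5429, 0.1644, 0.1733]
eef_rot: [[0.999, -0.043, -0.001], [-0.043, -0.999, 0.005], [-0.001, -0.005, -1.0]]
contact_force: [-0.1, -0.6, 0.2]
finger_gap: 1.0
```

Request:
step_arm([
  [0,0,0,0.0125,-0.035,0,0.095],
  [0,0,0,0.008,-0.025,0,0.095],
  [0,0,0,0,0,0,0.095],
  [0,0,0,0,0,0,0.095],
])

```text
time_s: 2.15
eef_pos: [0.5664, 0.2344, 0.1713]
eef_rot: [[0.999, -0.034, -0.003], [-0.034, -0.999, 0.006], [-0.004, -0.006, -1.0]]
contact_force: [0.4, -0.3, -0.1]
finger_gap: 0.999
```

Request:
step_arm([
  [0,0,0.013,0.016,-0.01,0,0.095],
  [0,0,0,0,0,0.035,0.095],
  [0,0,0,0,0,0.035,0.095],
  [0,0,0,0,0,0.025,0.095],
  [0,0,0,0,0,0,0.095],
])

```text
time_s: 2.57
eef_pos: [0.584, 0.2413, 0.076]
eef_rot: [[0.999, -0.05, 0.002], [-0.05, -0.999, 0.006], [0.001, -0.006, -1.0]]
contact_force: [-0.7, -0.5, -1.2]
finger_gap: 1.0
```

Request:
step_arm([
  [0,0,0,0,-0.002,0.028,0.095],
  [0,0,0,0,0,0.025,0.095],
  [0,0,0,0,0,0.006,0.095],
  [0,0,0,0,0,0,0.095],
])

```text
time_s: 2.9
eef_pos: [0.5853, 0.2397, 0.0191]
eef_rot: [[0.999, -0.054, 0.004], [-0.054, -0.999, 0.006], [0.003, -0.006, -1.0]]
contact_force: [0.2, 0.3, 1.0]
finger_gap: 1.001
```

Run:
```python
from h import *
c=cap('top'); s=cap('scene'); b=lambda x:cv2.cvtColor(x['img'],cv2.COLOR_RGB2BGR)
a=cv2.resize(b(c)[80:260,110:260],(400,480)); d=cv2.resize(b(s)[150:310,290:450],(400,400))
o=np.zeros((480,800,3),np.uint8);o[:,:400]=a;o[:400,400:]=d
cv2.imwrite('pics/g1.png',o); print(env.get_obs()['eef_pos'],env.get_obs()['contact_force'])
```

```text
[0.58666707 0.24044294 0.02104548] [0.31210788 0.46591172 0.32007105]
```

View pics/g1.png

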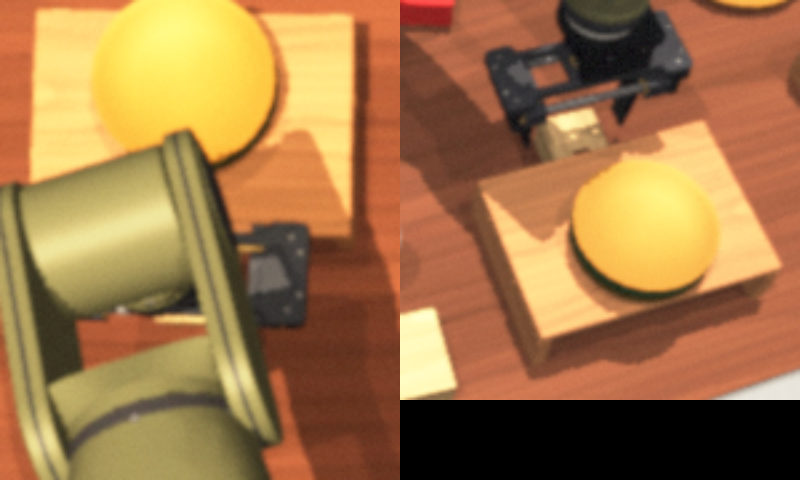

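The open fingers straddle the box's free end at crop position (570,130), clear of the roof. I'll go down a little and close.

Request:
step_arm([
  [0,0,-0.005,-0.003,-0.003,0.009,0.095],
  [0,0,0,0,0,0,0.04],
  [0,0,0,0,0,0,0.04],
  [0,0,0,0,0,0,0.04],
  [0,0,0,0,0,0,0.04],
])

```text
time_s: 3.42
eef_pos: [0.5886, 0.2453, 0.0195]
eef_rot: [[0.999, -0.049, 0.018], [-0.049, -0.999, 0.011], [0.018, -0.012, -1.0]]
contact_force: [1.6, -0.0, 0.8]
finger_gap: 0.777
```

Request:
step_arm([
  [0,0,0,0,0,0,0.04],
  [0,0,0,0,0,0,0.04],
  [0,0,0,0,0,0,0.04],
])

```text
time_s: 3.67
eef_pos: [0.5895, 0.2457, 0.0209]
eef_rot: [[0.999, -0.048, 0.02], [-0.049, -0.999, 0.011], [0.02, -0.012, -1.0]]
contact_force: [0.2, -0.8, 0.5]
finger_gap: 0.567
```

Request:
step_arm([
  [0,0,0,0,0,0,0.04],
])

```text
time_s: 3.75
eef_pos: [0.5895, 0.2458, 0.0209]
eef_rot: [[0.999, -0.048, 0.021], [-0.049, -0.999, 0.011], [0.02, -0.012, -1.0]]
contact_force: [-0.2, -0.2, 0.2]
finger_gap: 0.498
```

Run:
```python
from h import *
s=cap('scene','s2.png'); i=cv2.imread('pics/s2.png')
cv2.imwrite('pics/s2c.png',cv2.resize(i[140:250,310:450],(790,620))[:600]); o=env.get_obs(); print(o['eef_pos'],o['finger_gap'],o['contact_force'])
```

```text
[0.58950269 0.24574577 0.02094095] 0.45721626246173924 [-0.13306838 -0.27943028 -1.61821213]
```

View pics/s2c.png

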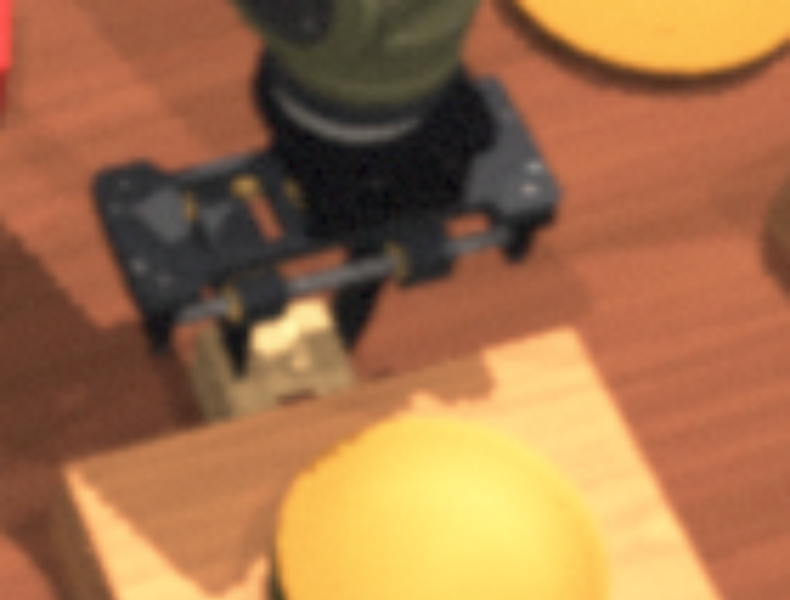

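Run:
```python
from h import *
s=cap('scene'); o=env.get_obs(); print(o['finger_gap'],o['eef_pos'])
f=lambda X:np.round((proj(s,X)-[310,140])*[5.643,5.636])
R=o['eef_rot'];p=o['eef_pos']
for y in(-.048,-.03,.03,.048): print('tip',y,f(p+R@[0,y,0]),f(p+R@[0,y,-.03]))
for x,y in((.558,.2755),(.558,.2135),(.622,.272),(.622,.211)): print('box',x,y,f([x,y,.04]),f([x,y,0]))
```

```text
0.440903370456388 [0.58943957 0.24571379 0.02085812]
tip -0.048 [371. 363.] [382. 327.]
tip -0.03 [334. 372.] [344. 336.]
tip 0.03 [211. 404.] [219. 369.]
tip 0.048 [174. 413.] [181. 378.]
box 0.558 0.2755 [311. 293.] [297. 339.]
box 0.558 0.2135 [187. 330.] [176. 375.]
box 0.622 0.272 [363. 409.] [347. 452.]
box 0.622 0.211 [237. 447.] [225. 490.]
```

The pads have closed to 42 mm, but the box is 60 mm wide. The picture has the left tip on the lid at (240,375), which is higher than the reported TCP implies. I'll open, level the tool and go down carefully while watching the force.

Request:
step_arm([
  [-0.012,-0.02,0,0,0,0,0.095],
  [0,0,0,0,0,0,0.095],
  [0,0,0,0,0,0,0.095],
  [0,0,0,0,0,0,0.095],
  [0,0,0,0,0,0,0.095],
])

```text
time_s: 4.27
eef_pos: [0.5889, 0.2455, 0.0202]
eef_rot: [[0.999, -0.049, -0.001], [-0.049, -0.999, -0.0], [-0.001, 0.0, -1.0]]
contact_force: [-0.8, 0.3, -0.2]
finger_gap: 0.733
```

Request:
step_arm([
  [0,0,0,0,0,0,0.095],
  [0,0,0,0,0,0,0.095],
  [0,0,0,0,0,0,0.095],
  [0,0,0,0,0,0,0.095],
])

```text
time_s: 4.6
eef_pos: [0.5884, 0.2453, 0.02]
eef_rot: [[0.999, -0.049, -0.001], [-0.049, -0.999, 0.0], [-0.001, 0.0, -1.0]]
contact_force: [0.3, -0.4, -0.7]
finger_gap: 0.983
```

Run:
```python
from h import *
s=cap('scene','s3.png'); i=cv2.imread('pics/s3.png')
cv2.imwrite('pics/s3c.png',cv2.resize(i[140:250,310:450],(790,620))[:600]); o=env.get_obs(); print(o['eef_pos'],o['eef_rot'],o['finger_gap'],o['contact_force'])
```

```text
[0.58845155 0.24525525 0.02002213] [[ 9.98814121e-01 -4.86707499e-02 -1.22891116e-03]
 [-4.86707972e-02 -9.98814874e-01 -8.65797801e-06]
 [-1.22703336e-03  6.84597968e-05 -9.99999245e-01]] 0.9898959125048123 [ 0.78967119 -1.52738684 -0.6797449 ]
```

View pics/s3c.png

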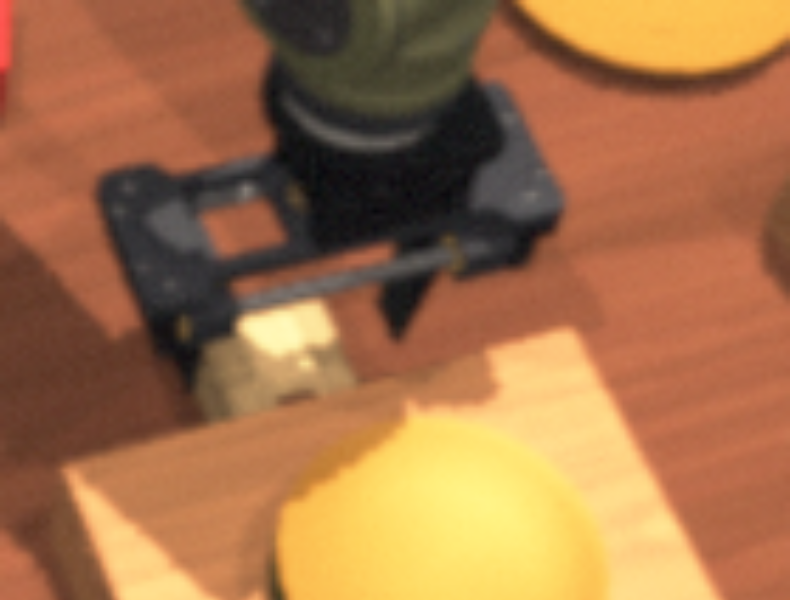

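The open right tip is at (397,338), clear of the box, but it looks about 15–20 mm higher than reported. I'll go down in small steps.

Request:
step_arm([
  [0,0,0,-0.003,0.001,0.006,0.095],
  [0,0,0,0,0,0.005,0.095],
  [0,0,0,0,0,0,0.095],
])

```text
time_s: 4.9
eef_pos: [0.5853, 0.2444, 0.0084]
eef_rot: [[0.999, -0.049, -0.0], [-0.049, -0.999, 0.0], [-0.0, -0.0, -1.0]]
contact_force: [-0.6, -0.1, -0.6]
finger_gap: 0.998
```

Request:
step_arm([
  [0,0,0,0,0,0.004,0.095],
  [0,0,0,0,0,0.003,0.095],
  [0,0,0,0,0,0,0.095],
])

```text
time_s: 5.15
eef_pos: [0.5846, 0.2442, -0.0003]
eef_rot: [[0.999, -0.049, -0.002], [-0.049, -0.999, -0.0], [-0.002, 0.0, -1.0]]
contact_force: [-0.1, 0.8, 0.2]
finger_gap: 1.003
```

Run:
```python
from h import *
s=cap('scene','s4.png'); i=cv2.imread('pics/s4.png')
o=env.get_obs(); print(o['eef_pos'],o['contact_force'])
g=i[140:250,310:450]; cv2.imwrite('pics/s4c.png',cv2.resize(g,(790,620))[:600])
```

```text
[ 5.84603794e-01  2.44209744e-01 -1.50518406e-04] [-1.25164542  0.13081735 -0.35734589]
```

View pics/s4c.png

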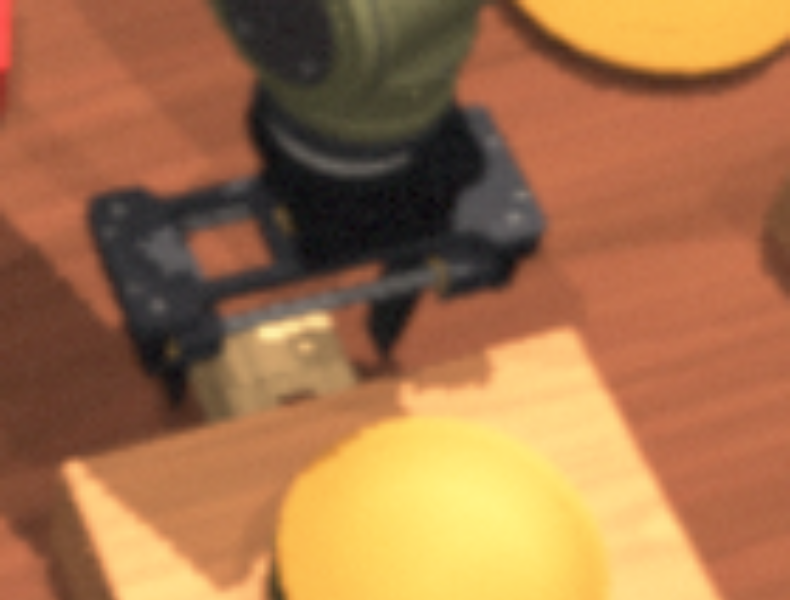

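With the TCP reading 0 the tips still touch nothing. In the picture they sit about 20 mm above the table, at (385,358), on both sides of the box. So the real tip is about 20 mm higher than reported. I'll go down 6 mm more and close.

Request:
step_arm([
  [0,0,0,0,0,0.003,0.095],
  [0,0,0,0,0,0.003,0.095],
  [0,0,0,0,0,0,0.04],
  [0,0,0,0,0,0,0.04],
  [0,0,0,0,0,0,0.04],
])

```text
time_s: 5.62
eef_pos: [0.5849, 0.2443, -0.0067]
eef_rot: [[0.999, -0.049, -0.001], [-0.049, -0.999, -0.0], [-0.001, 0.0, -1.0]]
contact_force: [-0.4, 0.8, -0.2]
finger_gap: 0.845
```

Request:
step_arm([
  [0,0,0,0,0,0,0.04],
  [0,0,0,0,0,0,0.04],
  [0,0,0,0,0,0,0.04],
  [0,0,0,0,0,0,0.04],
  [0,0,0,0,0,0,0.04],
])

```text
time_s: 6.03
eef_pos: [0.5851, 0.2447, -0.0063]
eef_rot: [[0.999, -0.048, -0.001], [-0.048, -0.999, 0.001], [-0.001, -0.0, -1.0]]
contact_force: [0.5, 0.1, -0.8]
finger_gap: 0.628
```

Gripped at 59.7 mm, which is the box width. Now I'll draw it out along tool -x.

Request:
step_arm([
  [0,0,0,-0.01,0,0,0.04],
  [0,0,0,-0.02,0,0,0.04],
  [0,0,0,-0.02,0,0,0.04],
  [0,0,0,-0.02,0,0,0.04],
  [0,0,0,-0.02,0,0,0.04],
])

```text
time_s: 6.45
eef_pos: [0.4957, 0.2482, -0.0064]
eef_rot: [[0.999, -0.051, 0.006], [-0.051, -0.999, 0.0], [0.006, -0.001, -1.0]]
contact_force: [2.9, 0.0, -0.6]
finger_gap: 0.632
```

Request:
step_arm([
  [0,0,0,-0.015,0,0,0.04],
  [0,0,0,-0.015,0,0,0.04],
  [0,0,0,-0.01,0,0,0.04],
  [0,0,0,0,0,0,0.04],
])

```text
time_s: 6.78
eef_pos: [0.4501, 0.25, -0.0064]
eef_rot: [[0.999, -0.049, 0.008], [-0.049, -0.999, 0.0], [0.008, -0.001, -1.0]]
contact_force: [0.1, 0.3, -0.7]
finger_gap: 0.629
```

Request:
step_arm([
  [0,0,0,0,0,0,0.095],
  [0,0,0,0,0,0,0.095],
  [0,0,0,0,0,0,0.095],
  [0,0,0,0,0,0,0.095],
  [0,0,0,0,0,0,0.095],
])

```text
time_s: 7.2
eef_pos: [0.4508, 0.2501, -0.006]
eef_rot: [[0.999, -0.049, 0.008], [-0.049, -0.999, 0.001], [0.008, -0.001, -1.0]]
contact_force: [0.3, -0.6, -0.3]
finger_gap: 0.925
```

Request:
step_arm([
  [0,-0.008,0,0,0,0,0.095],
  [0,0,0,0,0,-0.02,0.095],
  [0,0,0,0,0,-0.03,0.095],
  [0,0,0,0,0,-0.02,0.095],
  [0,0,0,0,0,0,0.095],
])

```text
time_s: 7.62
eef_pos: [0.4501, 0.2488, 0.0637]
eef_rot: [[0.999, -0.051, -0.009], [-0.051, -0.999, -0.001], [-0.008, 0.002, -1.0]]
contact_force: [0.6, -0.7, 1.1]
finger_gap: 0.998
```

Run:
```python
from h import *
s=cap('scene','s5.png'); c=cap('top','t5.png'); i=np.vstack([cv2.resize(cv2.imread('pics/s5.png')[80:300,240:470],(418,400))])
j=cv2.resize(cv2.imread('pics/t5.png')[80:300,60:270],(382,400))
cv2.imwrite('pics/c5.png',np.hstack([i,j])); o=env.get_obs(); print(o['eef_pos'],o['contact_force'])
for X in ((.423,.281),(.423,.221),(.593,.272),(.593,.212)):
  p=proj(s,[*X,.04]); print(p, (p-[240,80])*1.8174)
```

```text
[0.44796815 0.24793146 0.06013971] [ 0.13047787 -0.42438043 -0.93180477]
[346.70753667 152.49678248] [193.93027714 131.75565248]
[326.37699968 158.12204615] [156.98155921 141.97900668]
[369.53065061 203.24334169] [235.40900442 223.98244919]
[347.87485232 209.71394673] [196.05175661 235.74212679]
```

View pics/c5.png

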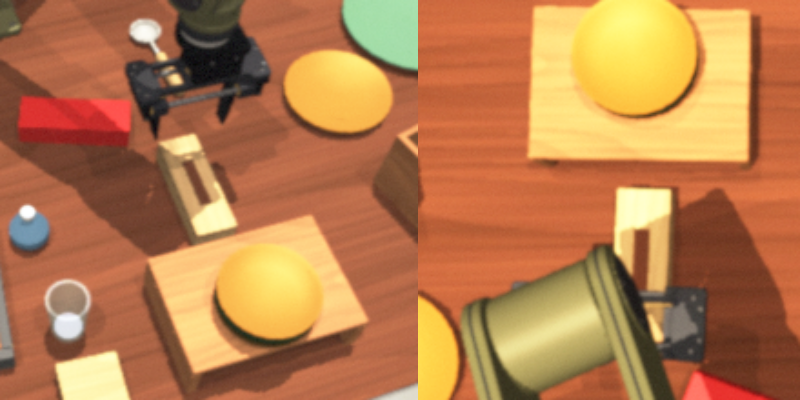

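The box is fully out on the table. Its corners in the left half are at (157,142), (194,132), (196,236) and (235,224), as predicted, so its centre is about (0.508, 0.247). Now for the middle grasp.

Request:
step_arm([
  [0,0.008,-0.003,0.03,0,0,0.095],
  [0,0,0,0.025,-0.001,0,0.095],
  [0,0,0,0,0,0,0.095],
])

```text
time_s: 7.97
eef_pos: [0.5005, 0.245, 0.0535]
eef_rot: [[0.999, -0.046, -0.013], [-0.046, -0.999, -0.007], [-0.012, 0.007, -1.0]]
contact_force: [-0.5, 0.2, -0.5]
finger_gap: 1.0
```

Request:
step_arm([
  [0.007,0.012,0,0.008,-0.002,0,0.095],
  [0,0,0,0,0,0.02,0.095],
  [0,0,0,0,0,0.02,0.095],
  [0,0,0,0,0,0.018,0.095],
  [0,0,0,0,0,0,0.095],
])

```text
time_s: 8.38
eef_pos: [0.5052, 0.2453, -0.0134]
eef_rot: [[0.999, -0.047, -0.007], [-0.047, -0.999, -0.002], [-0.007, 0.002, -1.0]]
contact_force: [-0.7, -1.4, -0.7]
finger_gap: 1.002
```

Request:
step_arm([
  [0.002,0.007,0,0.002,0,-0.005,0.095],
  [0,0,0,0,0,0,0.04],
  [0,0,0,0,0,0,0.04],
  [0,0,0,0,0,0,0.04],
  [0,0,0,0,0,0,0.04],
])

```text
time_s: 8.8
eef_pos: [0.5059, 0.2453, -0.0078]
eef_rot: [[0.999, -0.047, -0.001], [-0.047, -0.999, 0.0], [-0.001, -0.0, -1.0]]
contact_force: [-0.3, 0.5, 0.9]
finger_gap: 0.776
```

Request:
step_arm([
  [0,0,0,0,0,0,0.04],
  [0,0,0,0,0,0,0.04],
  [0,0,0,0,0,0,0.04],
  [0,0,0,0,0,0,0.04],
], force=40)

```text
time_s: 9.13
eef_pos: [0.5072, 0.2462, -0.0058]
eef_rot: [[0.999, -0.047, 0.003], [-0.047, -0.999, 0.002], [0.003, -0.002, -1.0]]
contact_force: [-0.0, 0.2, -1.7]
finger_gap: 0.627
```

Request:
step_arm([
  [0,0,0,0,0,-0.01,0.04],
  [0,0,0,0,0,-0.025,0.04],
  [0,0,0,0,0,-0.03,0.04],
  [0,0,0,0,0,-0.03,0.04],
  [0,0,0,0,0,-0.03,0.04],
])

```text
time_s: 9.55
eef_pos: [0.4961, 0.2416, 0.1108]
eef_rot: [[0.999, -0.047, -0.025], [-0.047, -0.999, -0.009], [-0.025, 0.01, -1.0]]
contact_force: [-0.0, 0.9, -4.1]
finger_gap: 0.627
```

Request:
step_arm([
  [0,0,0,0,0,-0.02,0.04],
  [0,0,0,0,0,-0.01,0.04],
  [0,0,0,0,0,0,0.04],
])

```text
time_s: 9.8
eef_pos: [0.4995, 0.2426, 0.1498]
eef_rot: [[0.999, -0.047, -0.016], [-0.047, -0.999, -0.006], [-0.016, 0.007, -1.0]]
contact_force: [0.9, -0.4, -4.3]
finger_gap: 0.628
```

Request:
step_arm([
  [0.007,0.016,-0.06,0.004,0.018,0,0.04],
  [0,0,-0.12,0.006,0.037,0,0.04],
  [0,0,-0.12,0.001,0.037,0,0.04],
  [0,0,-0.12,-0.003,0.037,0,0.04],
  [0,0,-0.12,-0.008,0.036,0,0.04],
])

```text
time_s: 10.22
eef_pos: [0.522, 0.0859, 0.1431]
eef_rot: [[0.881, 0.473, -0.008], [0.473, -0.881, 0.003], [-0.006, -0.006, -1.0]]
contact_force: [0.2, -0.0, -4.3]
finger_gap: 0.629
```

Request:
step_arm([
  [0,0,-0.12,-0.013,0.035,0,0.04],
  [0,0,-0.12,-0.017,0.033,0,0.04],
  [0,0,-0.12,-0.021,0.031,0,0.04],
])

```text
time_s: 10.47
eef_pos: [0.532, -0.0216, 0.1363]
eef_rot: [[0.667, 0.745, -0.017], [0.745, -0.667, 0.003], [-0.009, -0.015, -1.0]]
contact_force: [1.5, 0.1, -5.3]
finger_gap: 0.628
```

Request:
step_arm([
  [0,0,-0.12,-0.021,0.031,-0.004,0.04],
  [0,0,-0.12,-0.024,0.028,-0.002,0.04],
  [0,0,-0.12,-0.028,0.025,0,0.04],
  [0,0,-0.12,-0.028,0.02,0,0.04],
  [0,0,-0.08,-0.02,0.012,0,0.04],
])

```text
time_s: 10.88
eef_pos: [0.5673, -0.1919, 0.1285]
eef_rot: [[0.154, 0.987, -0.034], [0.988, -0.154, 0.008], [0.002, -0.035, -0.999]]
contact_force: [0.6, 0.3, -4.0]
finger_gap: 0.623
```

Request:
step_arm([
  [0,0,0,0,0,0,0.04],
  [0,0,0,0,0,0,0.04],
])

```text
time_s: 11.05
eef_pos: [0.5653, -0.1966, 0.1235]
eef_rot: [[0.159, 0.986, -0.041], [0.987, -0.158, 0.009], [0.003, -0.042, -0.999]]
contact_force: [-0.1, 0.0, -5.1]
finger_gap: 0.625
```

Request:
step_arm([
  [-0.042,-0.003,-0.03,-0.004,0.012,0,0.04],
  [0,0,0,0,0,0,0.04],
  [0,0,0,0,0,0,0.04],
])

```text
time_s: 11.3
eef_pos: [0.5731, -0.2001, 0.1173]
eef_rot: [[0.131, 0.991, -0.008], [0.991, -0.131, 0.005], [0.004, -0.009, -1.0]]
contact_force: [0.4, 0.3, -4.2]
finger_gap: 0.627
```

Run:
```python
from h import *
s=cap('scene','s6.png'); o=env.get_obs(); print(o['eef_pos'],o['eef_rot'],o['contact_force'])
cv2.imwrite('pics/c6.png',cv2.resize(cv2.imread('pics/s6.png')[130:350,90:330],(654,600)))
```

```text
[ 0.57305714 -0.19987758  0.1171881 ] [[ 0.1302886   0.99144179 -0.00825   ]
 [ 0.99146925 -0.13025224  0.00480342]
 [ 0.00368773 -0.00880545 -0.99995443]] [-0.17923436 -0.16221581 -4.56706118]
```

View pics/c6.png

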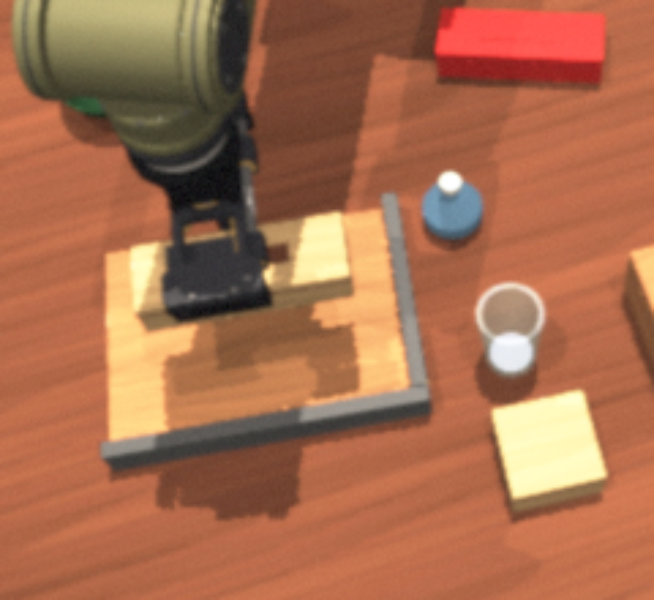

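The box is level and parallel to the far rail, above the board (box at (130–350, 215–325)). I'll lower it.

Request:
step_arm([
  [-0.008,0,0,0,0.003,0.025,0.04],
  [0,0,0,0,0,0.025,0.04],
  [0,0,0,0,0,0.02,0.04],
  [0,0,0,0,0,0.008,0.04],
  [0,0,0,0,0,0,0.04],
])

```text
time_s: 11.77
eef_pos: [0.5762, -0.1955, 0.0386]
eef_rot: [[0.129, 0.992, -0.0], [0.992, -0.129, 0.004], [0.004, -0.001, -1.0]]
contact_force: [0.5, -0.4, -4.7]
finger_gap: 0.629
```

Request:
step_arm([
  [0,0,0,-0.004,0,0.014,0.04],
  [0,0,0,0,0,0.006,0.04],
  [0,0,0,0,0,0.003,0.04],
  [0,0,0,0,0,0.002,0.04],
  [0,0,0,0,0,0,0.04],
])

```text
time_s: 12.18
eef_pos: [0.5773, -0.1993, 0.0144]
eef_rot: [[0.128, 0.992, 0.003], [0.992, -0.128, 0.002], [0.003, 0.002, -1.0]]
contact_force: [-0.3, -0.3, -4.1]
finger_gap: 0.631
```

Request:
step_arm([
  [0,0,0,0,0,0.004,0.04],
  [0,0,0,0,0,0.002,0.04],
  [0,0,0,0,0,0.002,0.04],
])

```text
time_s: 12.43
eef_pos: [0.5792, -0.2003, 0.0082]
eef_rot: [[0.128, 0.992, 0.007], [0.992, -0.128, 0.001], [0.001, 0.007, -1.0]]
contact_force: [-0.5, -0.1, -3.8]
finger_gap: 0.628
```

Request:
step_arm([
  [0.006,0,0,0,0,0.001,0.04],
  [0,0,0,0,0,0.001,0.04],
  [0,0,0,0,0,0.001,0.04],
])

```text
time_s: 12.68
eef_pos: [0.5794, -0.2004, 0.006]
eef_rot: [[0.128, 0.992, -0.0], [0.992, -0.128, 0.001], [0.001, -0.0, -1.0]]
contact_force: [-5.1, 1.8, 5.2]
finger_gap: 0.626
```

Contact at about +5 N, so the box is on the board. Release and rise.

Request:
step_arm([
  [0,0,0,0,0,0,0.085],
  [0,0,0,0,0,0,0.085],
  [0,0,0,0,0,0,0.085],
  [0,0,0,0,0,0,0.085],
  [0,0,0,0,0,0,0.085],
])

```text
time_s: 13.1
eef_pos: [0.5835, -0.2022, 0.0104]
eef_rot: [[0.128, 0.992, 0.009], [0.992, -0.128, -0.002], [-0.001, 0.009, -1.0]]
contact_force: [0.2, 0.2, 0.2]
finger_gap: 0.879
```

Request:
step_arm([
  [0,0,0,0,0,-0.01,0.085],
  [0,0,0,0,0,-0.025,0.085],
  [0,0,0,0,0,-0.03,0.085],
  [0,0,0,0,0,-0.03,0.085],
  [0,0,0,0,0,0,0.085],
])

```text
time_s: 13.52
eef_pos: [0.5816, -0.2015, 0.1097]
eef_rot: [[0.128, 0.992, 0.006], [0.992, -0.128, -0.001], [-0.0, 0.006, -1.0]]
contact_force: [1.4, -0.6, 0.3]
finger_gap: 0.892
```

Request:
step_arm([
  [0,0,0.121,0,0,0,0.085],
  [0,0,0.121,0,0,0,0.085],
  [0,0,0.121,0,0,0,0.085],
  [0,0,0.121,0,0,0,0.085],
  [0,0,0.121,0,0,0,0.085],
])

```text
time_s: 13.93
eef_pos: [0.5852, -0.203, 0.1186]
eef_rot: [[0.684, 0.729, 0.017], [0.729, -0.684, -0.006], [0.007, 0.017, -1.0]]
contact_force: [0.3, 0.2, 0.2]
finger_gap: 0.891
```

Request:
step_arm([
  [0,0,0.121,0,0,0,0.085],
  [0,0,0.121,0,0,0,0.085],
  [0,0,0.121,0,0,0,0.085],
  [0,0,0.121,0,0,0,0.085],
  [0,0,0.121,0,0,0,0.085],
])

```text
time_s: 14.35
eef_pos: [0.5862, -0.2033, 0.1222]
eef_rot: [[0.981, 0.191, 0.021], [0.191, -0.982, -0.008], [0.02, 0.012, -1.0]]
contact_force: [0.1, 0.1, -0.2]
finger_gap: 0.895
```

Request:
step_arm([
  [0,0,0.121,-0.02,0,0,0.085],
  [0,0,0.121,-0.025,0,0,0.085],
  [0,0,0.12,-0.025,0,0,0.085],
  [0,0,0,0,0,0,0.085],
])

```text
time_s: 14.68
eef_pos: [0.5158, -0.2075, 0.1224]
eef_rot: [[0.982, -0.186, 0.024], [-0.186, -0.983, -0.009], [0.025, 0.004, -1.0]]
contact_force: [0.6, 0.4, 0.3]
finger_gap: 0.894
```

Request:
step_arm([
  [0.004,-0.025,-0.057,-0.008,-0.015,0,0.085],
  [0,0,0,0,0,0.03,0.085],
  [0,0,0,0,0,0.03,0.085],
  [0,0,0,0,0,0.015,0.085],
  [0,0,0,0,0,0,0.085],
])

```text
time_s: 15.1
eef_pos: [0.5152, -0.193, 0.0516]
eef_rot: [[0.992, -0.122, 0.012], [-0.122, -0.993, -0.006], [0.013, 0.005, -1.0]]
contact_force: [-0.7, 1.2, 0.4]
finger_gap: 0.892
```

Request:
step_arm([
  [0.005,-0.013,0.008,-0.003,0,0.02,0.085],
  [0,0,0,0,0,0.012,0.085],
  [0,0,0,0,0,0.002,0.085],
])

```text
time_s: 15.35
eef_pos: [0.5157, -0.1937, 0.0197]
eef_rot: [[0.992, -0.127, 0.004], [-0.127, -0.992, -0.002], [0.005, 0.001, -1.0]]
contact_force: [-0.6, -0.3, -0.6]
finger_gap: 0.893
```

Run:
```python
from h import *
s=cap('scene','s7.png'); o=env.get_obs(); print(o['eef_pos'],o['eef_rot'],o['contact_force'])
cv2.imwrite('pics/c7.png',cv2.resize(cv2.imread('pics/s7.png')[170:310,110:290],(771,600)))
```

```text
[ 0.51564954 -0.19369943  0.01994096] [[ 0.99191214 -0.12685335  0.00430544]
 [-0.12684733 -0.99192089 -0.00164507]
 [ 0.00447934  0.00108564 -0.99998938]] [-0.4753316  -0.11396426  0.21514324]
```

View pics/c7.png

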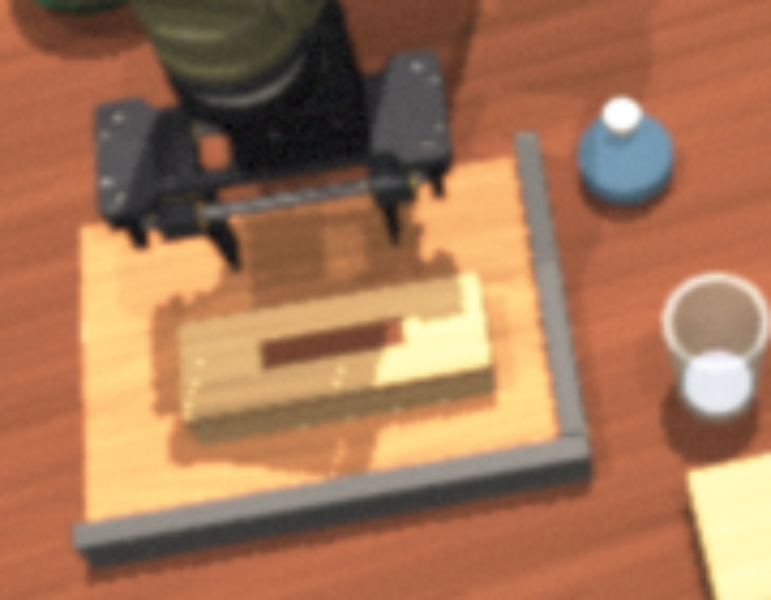

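The box lies flat and parallel to the far rail, with the open fingers behind its near side at (237,265) and (397,240). I'll push it towards the far rail.

Request:
step_arm([
  [0,-0.005,0,0,0,0.008,0.085],
  [0,0,0,0.01,0,0,0.085],
  [0,0,0,0.01,0,0,0.085],
  [0,0,0,0.01,0,0,0.085],
  [0,0,0,0.01,0,0,0.085],
])

```text
time_s: 15.82
eef_pos: [0.5586, -0.1998, 0.015]
eef_rot: [[0.992, -0.126, -0.0], [-0.126, -0.992, -0.002], [-0.0, 0.002, -1.0]]
contact_force: [-2.7, -0.7, 0.5]
finger_gap: 0.892
```

Request:
step_arm([
  [0,0,0,0.006,0,0,0.085],
  [0,0,0,0.006,0,0,0.085],
  [0,0,0,0.005,0,0,0.085],
  [0,0,0,0.003,0,0,0.085],
])

```text
time_s: 16.15
eef_pos: [0.5801, -0.202, 0.0149]
eef_rot: [[0.992, -0.125, -0.007], [-0.125, -0.992, -0.0], [-0.007, 0.001, -1.0]]
contact_force: [-11.5, 3.2, 1.7]
finger_gap: 0.894
```

Request:
step_arm([
  [0,0,0,0.003,0,0,0.085],
  [0,0,0,0.003,0,0,0.085],
])

```text
time_s: 16.32
eef_pos: [0.5796, -0.2016, 0.0141]
eef_rot: [[0.992, -0.126, -0.025], [-0.126, -0.992, 0.003], [-0.025, -0.0, -1.0]]
contact_force: [-14.7, 1.4, 11.2]
finger_gap: 0.894
```

It stopped at the rail: 15 N and no further advance. I'll back off, shut the fingers and go round to the right end.

Request:
step_arm([
  [0,0.02,0,-0.02,0,0,0.085],
  [0,0,0,0,0,-0.03,0],
  [0,0,0,0,0,-0.03,0],
  [0,0,0,0,0.02,-0.01,0],
  [0,0,0,0.01,0.035,0,0],
])

```text
time_s: 16.73
eef_pos: [0.559, -0.249, 0.0804]
eef_rot: [[0.993, -0.121, -0.012], [-0.121, -0.993, 0.007], [-0.013, -0.006, -1.0]]
contact_force: [1.0, -0.9, 0.9]
finger_gap: 0.67
```

Request:
step_arm([
  [0,0,0,0.015,0.035,0,0],
  [0,0,0,0.02,0.025,0,0],
  [0,0,0,0.01,0,0,0],
  [0,0,0,0,0,0,0],
  [0,0,0,0,0,0,0],
])

```text
time_s: 17.15
eef_pos: [0.6045, -0.3259, 0.0868]
eef_rot: [[0.992, -0.125, 0.006], [-0.125, -0.992, -0.004], [0.007, 0.003, -1.0]]
contact_force: [-0.4, 0.5, -0.3]
finger_gap: 0.322
```

Request:
step_arm([
  [0,0,0,0,0,0,0],
  [0,0,0,0,0,0,0],
  [0,0,0,0,0,0,0],
])

```text
time_s: 17.4
eef_pos: [0.6043, -0.3243, 0.0869]
eef_rot: [[0.992, -0.124, 0.007], [-0.124, -0.992, -0.004], [0.007, 0.003, -1.0]]
contact_force: [-0.0, -0.3, -0.3]
finger_gap: 0.111
```

Request:
step_arm([
  [0,0,0,0.002,0,0.025,0],
  [0,0,0,0,0,0.025,0],
  [0,0,0,0,0,0.016,0],
  [0,0,0,0,0,0.003,0],
  [0,0,0,0,0,0,0],
])

```text
time_s: 17.82
eef_pos: [0.6076, -0.3221, 0.0188]
eef_rot: [[0.993, -0.12, 0.011], [-0.12, -0.993, -0.006], [0.012, 0.005, -1.0]]
contact_force: [-0.2, 0.5, 0.1]
finger_gap: 0.006
```

Request:
step_arm([
  [0,0,0,0,-0.008,0,0],
  [0,0,0,0,-0.008,0,0],
])

```text
time_s: 17.98
eef_pos: [0.6094, -0.306, 0.0196]
eef_rot: [[0.993, -0.122, 0.012], [-0.121, -0.993, -0.007], [0.012, 0.005, -1.0]]
contact_force: [-0.1, 0.2, 0.4]
finger_gap: 0.006
```

Request:
step_arm([
  [0.004,-0.01,0,0,-0.006,0.004,0],
  [0,0,0,0,-0.007,0,0],
  [0,0,0,0,-0.007,0,0],
  [0,0,0,0,-0.006,0,0],
])

```text
time_s: 18.32
eef_pos: [0.6153, -0.2771, 0.0195]
eef_rot: [[0.993, -0.12, 0.007], [-0.12, -0.993, -0.004], [0.007, 0.003, -1.0]]
contact_force: [0.0, -0.7, 0.4]
finger_gap: 0.005
```

Run:
```python
from h import *
s=cap('scene','s8.png'); o=env.get_obs(); print(o['eef_pos'],o['contact_force'])
cv2.imwrite('pics/c8.png',cv2.resize(cv2.imread('pics/s8.png')[170:310,110:290],(771,600)))
```

```text
[ 0.61558527 -0.27607889  0.01963721] [0.32488739 1.12167261 0.47957584]
```

View pics/c8.png

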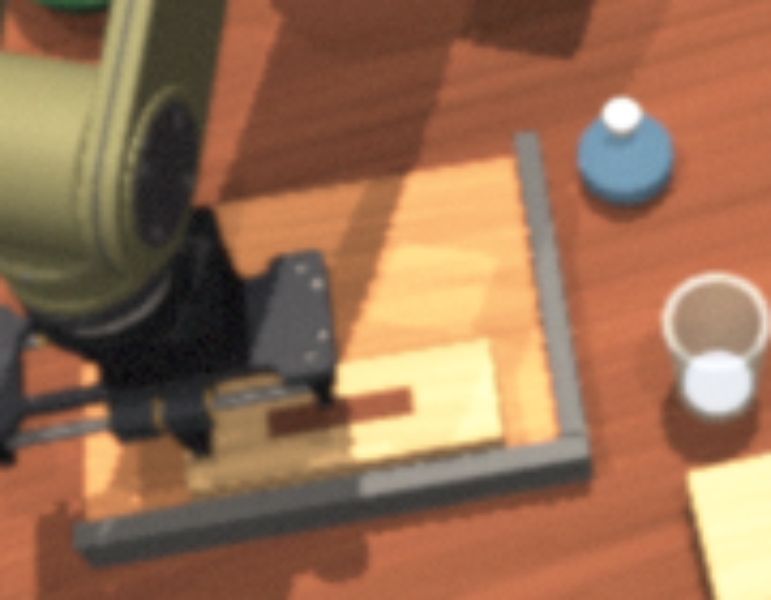

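Run:
```python
from h import *
s=cap('scene'); f=lambda X:np.round((proj(s,X)-[110,170])*[4.283,4.286])
for z in (.02,.03,.04,.05,.06,.07): print(z,f([.6156,-.2761,z]), f([.6156+.0087,-.2761+.012,z]),f([.6156-.0117,-.2761-.011,z]))
# box lid if x_t=-.03, y_t=yc
o=np.array([.6508,-.2175]);X=np.array([.9916,-.1297]);Y=np.array([.1297,.9916])
for yc in (.008,):
  for a,b in((0,85),(-.06,85),(0,-85),(-.06,-85)): print(a,b,f([*(o+X*a+Y*(yc+b/1000)),.052]))
```

```text
0.02 [219. 464.] [243. 472.] [195. 452.]
0.03 [214. 458.] [239. 465.] [191. 445.]
0.04 [210. 451.] [235. 458.] [186. 438.]
0.05 [205. 444.] [230. 451.] [181. 431.]
0.06 [201. 436.] [226. 444.] [177. 423.]
0.07 [196. 429.] [222. 437.] [172. 416.]
0 85 [497. 436.]
-0.06 85 [483. 338.]
0 -85 [180. 494.]
-0.06 -85 [175. 392.]
```

The box lies along the far rail, but the shut fingers are on top of its lid: tip at (205,450), lid end at x≈185. So the tip is about 33 mm above the reported TCP, and the leftward push only slid over the lid. I'll lift, go back out to the right, go lower and push again.

Request:
step_arm([
  [0,0,0,0,0,-0.015,0],
  [0,0,0,-0.001,0.018,0,0],
  [0,0,0,0,0.018,0,0],
  [0,0,0,0,0.006,0,0],
  [0,0,0,0,0,0,0],
])

```text
time_s: 18.83
eef_pos: [0.6101, -0.3208, 0.0393]
eef_rot: [[0.993, -0.118, 0.009], [-0.118, -0.993, -0.005], [0.009, 0.004, -1.0]]
contact_force: [0.2, 0.0, -0.4]
finger_gap: 0.007
```

Request:
step_arm([
  [0.004,-0.009,0.011,-0.003,0,0.02,0],
  [0,0,0,0,0,0.015,0],
  [0,0,0,0,0,0.007,0],
  [0,0,0,0,0,0.002,0],
  [0,0,0,0,0,0,0],
])

```text
time_s: 19.25
eef_pos: [0.606, -0.3204, -0.0101]
eef_rot: [[0.991, -0.132, -0.002], [-0.132, -0.991, 0.002], [-0.002, -0.002, -1.0]]
contact_force: [-0.3, -0.7, 0.3]
finger_gap: 0.002
```

Request:
step_arm([
  [0,0,0,0,-0.007,0,0],
  [0,0,0,0,-0.007,0,0],
  [0,0,0,0,-0.006,0,0],
])

```text
time_s: 19.5
eef_pos: [0.6078, -0.2987, -0.0118]
eef_rot: [[0.991, -0.133, -0.004], [-0.133, -0.991, 0.004], [-0.005, -0.003, -1.0]]
contact_force: [0.5, -0.5, 0.0]
finger_gap: 0.005
```

Request:
step_arm([
  [0,0,0,0,-0.006,-0.001,0],
  [0,0,0,0,-0.006,0,0],
  [0,0,0,0,-0.006,0,0],
])

```text
time_s: 19.75
eef_pos: [0.6109, -0.2796, -0.0096]
eef_rot: [[0.991, -0.131, -0.004], [-0.131, -0.991, 0.0], [-0.004, 0.0, -1.0]]
contact_force: [-0.9, -2.3, -2.4]
finger_gap: 0.007
```

Request:
step_arm([
  [0,0,0,0,-0.005,0,0],
  [0,0,0,0,-0.004,0,0],
])

```text
time_s: 19.92
eef_pos: [0.6125, -0.2696, -0.009]
eef_rot: [[0.992, -0.13, -0.003], [-0.13, -0.992, -0.001], [-0.003, 0.001, -1.0]]
contact_force: [-0.5, -2.6, -0.2]
finger_gap: -0.002
```

Request:
step_arm([
  [0,0,0,0,-0.003,0,0],
  [0,0,0,0,-0.003,0,0],
])

```text
time_s: 20.08
eef_pos: [0.613, -0.2665, -0.0081]
eef_rot: [[0.992, -0.128, -0.003], [-0.128, -0.992, -0.009], [-0.002, 0.009, -1.0]]
contact_force: [-5.5, -19.7, -1.1]
finger_gap: 0.007
```

20 N at the expected position: the end is on the left rail. Now back to the near side for a final squaring push.

Request:
step_arm([
  [-0.008,0,0,0,0.015,0,0],
  [0,0,0,0,0.005,-0.025,0],
  [0,0,0,0,0,-0.035,0],
  [0,0,0,-0.02,0,-0.015,0.085],
  [0,0,0,-0.03,-0.015,0,0.085],
])

```text
time_s: 20.5
eef_pos: [0.5651, -0.266, 0.0696]
eef_rot: [[0.992, -0.129, -0.003], [-0.129, -0.991, -0.015], [-0.001, 0.015, -1.0]]
contact_force: [0.2, 0.7, 0.1]
finger_gap: 0.095
```

Request:
step_arm([
  [0,0,0,-0.02,-0.025,0,0.085],
  [0,0,0,0,-0.03,0,0.085],
  [0,0,0,0,-0.025,0,0.085],
  [0,0,0,0,0,0,0.085],
  [0,0,0,0,0,0,0.085],
])

```text
time_s: 20.92
eef_pos: [0.5538, -0.1806, 0.0733]
eef_rot: [[0.991, -0.134, 0.004], [-0.134, -0.991, -0.013], [0.006, 0.012, -1.0]]
contact_force: [-0.2, -0.6, 0.9]
finger_gap: 0.437
```

Request:
step_arm([
  [0,0,0,0,0,0,0.085],
  [0,0,0,0,0,0,0.085],
  [0,0,0,0,0,0,0.085],
])

```text
time_s: 21.17
eef_pos: [0.5545, -0.182, 0.0738]
eef_rot: [[0.991, -0.135, 0.005], [-0.135, -0.991, -0.012], [0.007, 0.012, -1.0]]
contact_force: [0.4, 0.1, 0.1]
finger_gap: 0.648
```

Request:
step_arm([
  [0.012,-0.007,-0.005,0,-0.017,0.01,0.085],
  [0,0,0,0,0,0.025,0.085],
  [0,0,0,0,0,0.025,0.085],
  [0,0,0,0,0,0.012,0.085],
  [0,0,0,0,0,0.002,0.085],
])

```text
time_s: 21.58
eef_pos: [0.5597, -0.1651, -0.0029]
eef_rot: [[0.991, -0.134, 0.003], [-0.134, -0.991, 0.003], [0.003, -0.003, -1.0]]
contact_force: [-1.1, 0.3, 0.0]
finger_gap: 0.89
```

Request:
step_arm([
  [0,0,0,0.006,0,0,0.085],
  [0,0,0,0.006,0,0,0.085],
  [0,0,0,0.005,0,0,0.085],
])

```text
time_s: 21.83
eef_pos: [0.5763, -0.1666, -0.0043]
eef_rot: [[0.991, -0.135, -0.0], [-0.135, -0.991, 0.005], [-0.001, -0.005, -1.0]]
contact_force: [0.4, 0.9, -0.3]
finger_gap: 0.891
```

Request:
step_arm([
  [0,0,-0.004,0.005,0,0,0.085],
  [0,0,0,0.004,0,0,0.085],
  [0,0,0,0.003,0,0,0.085],
])

```text
time_s: 22.08
eef_pos: [0.5836, -0.1676, -0.0028]
eef_rot: [[0.991, -0.133, -0.018], [-0.133, -0.991, 0.008], [-0.019, -0.006, -1.0]]
contact_force: [-15.6, 1.7, 9.1]
finger_gap: 0.894
```

Request:
step_arm([
  [0,0.01,0,0.004,0,0,0.085],
])

```text
time_s: 22.17
eef_pos: [0.5835, -0.1676, -0.0028]
eef_rot: [[0.991, -0.134, -0.019], [-0.134, -0.991, 0.009], [-0.02, -0.006, -1.0]]
contact_force: [-16.0, 2.2, 9.4]
finger_gap: 0.899
```

Request:
step_arm([
  [0,0.01,0,-0.01,0,0,0.085],
  [0,0,0,-0.025,0,0,0.085],
  [0,0,0,-0.03,0,-0.03,0.085],
  [0,0,0,-0.035,0,-0.03,0.085],
  [0,0,0,-0.035,0.02,-0.03,0.085],
])

```text
time_s: 22.58
eef_pos: [0.4578, -0.1663, 0.0804]
eef_rot: [[0.991, -0.13, -0.014], [-0.13, -0.991, 0.011], [-0.016, -0.009, -1.0]]
contact_force: [1.0, -1.0, 0.4]
finger_gap: 0.897
```

Request:
step_arm([
  [0,0,0,-0.03,0.03,-0.02,0.085],
  [0,0,0,-0.02,0.04,0,0.085],
  [0,0,0,0,0.04,0,0.085],
  [0,0,0,0,0.04,0,0.085],
  [0,0,0,0,0.03,0,0.085],
])

```text
time_s: 23.0
eef_pos: [0.3926, -0.3406, 0.1145]
eef_rot: [[0.993, -0.122, 0.008], [-0.122, -0.993, -0.007], [0.009, 0.006, -1.0]]
contact_force: [1.5, -0.8, -0.3]
finger_gap: 0.893
```

Run:
```python
from h import *
c=cap('top','t9.png'); s=cap('scene','s9.png')
a=cv2.resize(cv2.imread('pics/t9.png')[130:265,325:480],(400,348),interpolation=cv2.INTER_CUBIC)
b=cv2.resize(cv2.imread('pics/s9.png')[190:310,110:260],(400,320),interpolation=cv2.INTER_CUBIC)
o=np.zeros((348,800,3),np.uint8);o[:,:400]=a;o[:320,400:]=b
cv2.imwrite('pics/c9.png',o); print(env.get_obs()['eef_pos'])
```

```text
[ 0.39297871 -0.34222781  0.11477559]
```

View pics/c9.png

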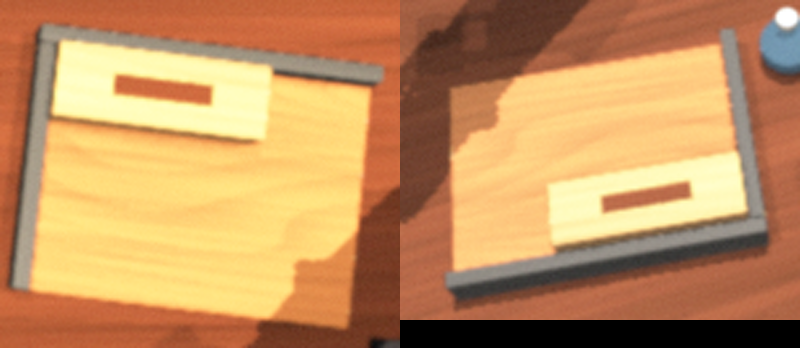

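The box sits in the corner, long side on the far rail and end on the left rail, with no gap visible in either view (left panel, lid (52,40)–(272,140)). This was the last picture I'll view; next come the numeric checks of squareness and the bystanders.

Run:
```python
from h import *
c=cap('top'); np.set_printoptions(precision=4,suppress=True)
O=np.array([.6508,-.2175]);X=np.array([.9916,-.1297]);Y=np.array([.1297,.9916])
h=cv2.cvtColor(c['img'],cv2.COLOR_RGB2HSV)
m=((h[...,1]<95)&(h[...,2]>200)&(h[...,0]>15)).astype(np.uint8); k=np.zeros_like(m); k[140:192,340:435]=m[140:192,340:435]
k=cv2.morphologyEx(k,cv2.MORPH_OPEN,np.ones((3,3)))
ct=max(cv2.findContours(k,0,2)[0],key=cv2.contourArea)
w=np.array([ray(c,*p[0].astype(float),.052)[:2] for p in ct],np.float32)
r=cv2.minAreaRect(w); ctr=np.array(r[0])-O; print('box size',r[1],'ang',r[2],'tray xy',ctr@X,ctr@Y)
g=(h[...,1]<60)&(h[...,2]<190); 
def edge(a,b,z):  # rail outer top edge: first grey from above per column
    P=[ray(c,u,100+np.argmax(g[100:200,u]),z)[:2] for u in range(a,b)]; P=np.array(P,np.float32)
    l=cv2.fitLine(P,cv2.DIST_HUBER,0,.01,.01).ravel(); return np.degrees(np.arctan2(l[1],l[0]))
print('far rail outer edge angle',edge(350,465,.037))
a=cv2.imread('pics/top0.png').astype(int);b=cv2.cvtColor(c['img'],cv2.COLOR_RGB2BGR).astype(int)
for n,(u,v,d) in dict(pot=(306,230,18),glass=(302,152,18),sq=(300,106,26)).items(): print(n,np.abs(a-b)[v-d:v+d,u-d:u+d].mean())
```

```text
box size (0.16821473836898804, 0.056350912898778915) ang 82.11366271972656 tray xy -0.029982950130372093 0.03848582783078193
far rail outer edge angle 82.16241
pot 2.3981481481481484
glass 2.3989197530864197
sq 1.7797090729783038
```

```bash
python3 -c "
from plant import env
print(env.sign_off())"
```

```text
the job is handed in; nothing more can be done
None
```

I drew the cutlery box out from under the riser by its end and let go of it. I then took it across its middle, carried it level to the tray and set it down along the far rail. Pushes onto the far and left rails put it home in the corner, and I handed the job in at about 23 s. No verdict was reported.

**Last checks**
- **Square to the rails:** the box's long axis measures 82.11° and the far rail's edge 82.16°, about 0.001 rad apart.
- **Position:** the centre is at x = -30.0 mm, y = +38.5 mm in the tray's frame, against the target of -30 and +40. That y is inside the 36.5–43 mm band by only 2 mm, and the camera calibration is also good to about 2 mm.
- **Seated on the rails:** both pushes met a firm stop, about 16 N at the far rail and 20 N at the left rail. No gap showed in either view.
- **Spice pot, glass and square box:** the top pictures before and after barely differ around them, so they did not visibly move.

**What disagreed**
- The finger tips seemed to sit about 20–33 mm above the reported TCP height.
- Because of that, the first try at the end grasp closed above the lid, and the first leftward push slid over the lid without moving the box. I repeated both lower down, and they worked.

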